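# Park the red-collared cone mould on its blue storage cone

## Task

Clear up after the flow test: pick up the steel cone mould with the red collar and lower it, upright, over the blue storage cone until it just rests there under its own weight, then let go. Do not drop it on or push it down hard, or the two wedge tight; leave the blue cone standing about where it is, and leave the green-collared mould and the yellow storage cone alone.

Things in the scene. Friction and masses are not known exactly. Their poses are not given: they have to be found in the camera images.
- cone_red_centre (a point): The mould to move: loose hollow steel cone, wide end down, 0.3 kg, 118 mm high, walls 3 mm. Outside 88 mm across at the bottom (opening 82), tapering to 44 mm at 80 mm up; above that a straight solid round red collar, 40 mm across, 80 to 118 mm up: grip it there. This point is on its axis, half-way up, 59 mm above its bottom edge; z up. Round: yaw is free.
- base_blue: Where it goes: loose blue storage cone, 0.7 kg, 73 mm high, same taper: 94 mm across at the bottom, 56 mm at its flat closed top, on a round foot 112 mm across, 5 mm thick. Origin: centre of its underside, z up. The mould slides down over it and, resting freely, has its bottom edge about 27 mm and its collar's top about 145 mm above this origin. It enters up to 12 mm off centre.
- cone_green_centre (a point): A bystander: a second steel mould, the same in all but its green collar. Point on its axis, 59 mm above its bottom edge. Leave it alone.
- base_yellow: A bystander: a second storage cone, the same in all but its yellow colour. Origin at the centre of its underside. Leave it alone.

How it is judged:
By the outcome, as a careful person would: the job done as asked, in the order asked, and still so for the second after the job is handed in, with the robot touching nothing.
It also fails if it takes over 38 s, if anything falls off the work surface, if the arm or the gripper's body presses on something with over 40 N, if the wrist force passes 120 N, or if a joint passes its speed limit or range.

## Robot

A 7-joint arm with a two-finger parallel gripper is mounted at the origin on the work surface. World frame = base frame: x ahead of the robot, y to its left, z up, the work surface at z = 0. Lengths are in m, angles in degrees, forces in N, time in s.
With the tool pointing down it reaches from about 0.425 to 0.875 m from the base axis. Payload 4.7 kg.
Tool frame: the origin (TCP) lies on the centre line of the jaws, within the pads' length; the fingertips stand 25 mm ahead of it and the grasp point (between the pads) lies 6 mm ahead of it; z points along the fingers, y is the direction in which the jaws open and shut (so a half turn about z gives the same grasp; the last joint's range is limited). The gripper opens to 87 mm and grips with 3 to 60 N. Pads are 19 mm wide; open, the fingers measure 117 mm over their backs; the gripper's body (75 mm by 190 mm) begins 51 mm behind the grasp point.
Start: joints at [74.032, 18.392, -4.016, 83.108, 1.295, 78.541, -3.26], TCP at [0.188, -0.622, 0.218] pointing down, gripper open.
Joint ranges: [-163.93, 163.93], [-17.29, 119.83], [-79.2, 71.16], [3.27, 140.29], [-89.18, 269.18], [5.43, 117.66], [-154.24, 154.24]. Speed limits (degrees/s): [147.25, 147.25, 180, 180, 180, 180, 180].

## Interface

Orientations are given as [roll, pitch, yaw] about the fixed x, y, z axes, in that order (R = Rz(yaw) Ry(pitch) Rx(roll)).
In Python, from cell import env gives the robot as it stands.
- The arm moves only by the shell command python3 -m creep 'ROWS' [OPENING] [FORCE]. ROWS is JSON, a list of rows, each an object of numbers: "tx", "ty", "tz": the shift along the tool's x, y, z in m; "rx", "ry", "rz": the turn, a rotation vector about the tool's x, y, z in degrees. In form: [{"tx": .., "ty": .., "tz": .., "rx": .., "ry": .., "rz": ..}, ...]. A call has 1 to 20 rows; each row shifts and turns the commanded pose from where the row before left it, along the tool's axes as they then stand; what a row does not reach is not made up. A row lasts 1/8 s, in which the tool goes at most 62.5 mm and 10.7 degrees, less where a joint would pass 70% of its speed; a pose out of reach is approached as far as the arm can. A call is refused whole if a number of a shift passes 0.0625 or a number of a turn 10.7, either way. A call with a gripper value outside its range is refused whole. OPENING is the finger opening in m, from 0 to 0.087, set as the call begins (- or left out, the last holds). The fingers move at their own pace and stop on an object; FORCE is the grip in N (left out, the last holds). Time passes only in rows, so rows that do not move let the fingers close. It gives the time, the measured TCP pose, the force and the opening at its end, in the units of the state.
- env.get_obs(): the state, without advancing time (a new reading comes with each control period).
- env.read_camera(name): name is "scene" or "top"; returns a dict with "pixels" (384x512x3 uint8, red, green, blue), "intrinsics" (3x3 intrinsics, pixels), "R" (3x3) and "t" (3): a world point X has camera coordinates R X + t. Camera axes: x right, y down, z forward; pixel columns grow to the right and rows downward; lengths in m; the calibration is good to about 2 mm. A picture is of the moment at which its call begins. There is no depth.
- env.sign_off(): hands the job in, once; it reports no verdict.
The state is a dict: "time_s": time; "qpos": joint angles; "joint_velocities": joint speeds; "effort": joint torques, N m; "tool_pos": TCP position; "tool_rot": TCP orientation; "force": force on the tool from outside, world axes, zero at the start; "wrist_torque": the same for the moment, N m; "grip_width": finger opening in m.
Only numpy, scipy, OpenCV 4.12 (cv2) and the standard library are available. Lean on these libraries where they do the work, as an engineer would, in place of code of your own. Each camera call takes 0.05 s, during which the arm holds its last target.

## Working session

There is one attempt and no reset: what is moved stays moved. The work goes in short steps, Python scripts to look and compute and a shell command to move; the robot and the scene stay as the last step left them, time stands still between calls to the robot, and variables do not carry over. Pictures are saved under pics/ and viewed, and the job is handed in when it is done.

```bash
ls; mkdir -p pics
python3 - <<'E'
from cell import env
import cv2
o=env.get_obs();print({k:o[k] for k in ('time_s','tool_pos','tool_rot','force','grip_width')})
for n in ("scene","top"):
    c=env.read_camera(n);cv2.imwrite(f'pics/{n}0.png',c['pixels'][:,:,::-1]);print(n,c['intrinsics'],c['R'],c['t'])
E
```

```text
pics
{'time_s': 0.0, 'tool_pos': array([ 0.18741653, -0.62181723,  0.21718729]), 'tool_rot': array([-1.79893012e+02,  5.10586341e-03,  1.67803567e+01]), 'force': array([-0.3869135 , -0.1321079 ,  0.26979458]), 'grip_width': 0.08729168943315328}
scene [[398.38550424   0.         257.87957035]
 [  0.         398.38550424 194.07813034]
 [  0.           0.           1.        ]] [[-0.90574259  0.42352025  0.01615424]
 [ 0.2868808   0.64068969 -0.71219108]
 [-0.3119772  -0.64042745 -0.70179976]] [ 0.49309713 -0.11510386  1.04907234]
top [[436.7924086    0.         249.60649488]
 [  0.         436.7924086  198.71487549]
 [  0.           0.           1.        ]] [[ 0.02190718 -0.99974181  0.00603292]
 [-0.99172004 -0.02249436 -0.12643327]
 [ 0.12653634 -0.00321317 -0.99195677]] [-0.02119629  0.53581484  0.89714572]
```

View pics/scene0.png

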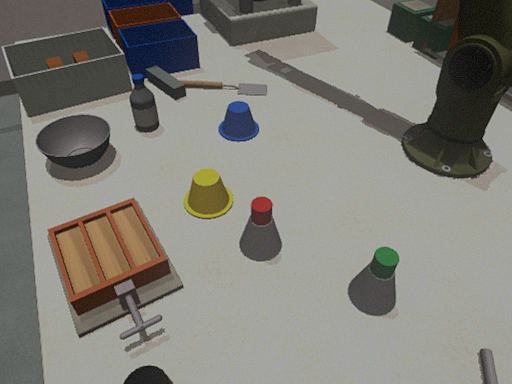

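View pics/top0.png

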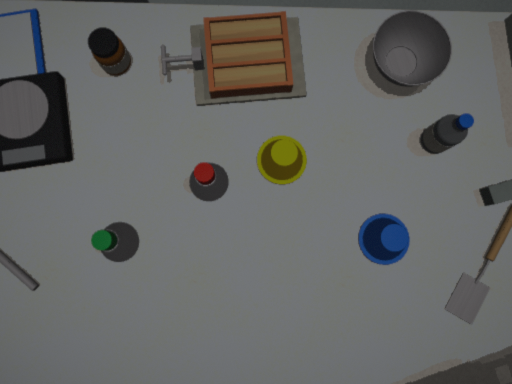

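Scene: red mould at about (262,230), blue cone at (238,122), yellow at (208,193), green at (374,280). Top: red collar at (204,173), blue cone at (385,238), yellow at (282,160), green collar at (103,240). I'll measure these now.

```bash
cat > h.py <<'E'
from cell import env
import cv2, numpy as np
def ray(c,uv,z):
    K,R,t=map(np.array,(c['intrinsics'],c['R'],c['t']))
    d=R.T@np.linalg.solve(K,[uv[0],uv[1],1]); o=-R.T@t
    return o+d*(z-o[2])/d[2]
def proj(c,X):
    p=np.array(c['intrinsics'])@(np.array(c['R'])@np.array(X)+np.array(c['t']));return p[:2]/p[2]
def mask(c,col,vmin=60):
    h=cv2.cvtColor(c['pixels'],cv2.COLOR_RGB2HSV);H=h[...,0].astype(int)
    lo={'red':0,'yellow':28,'green':65,'blue':112}[col]; w={'red':4,'yellow':6,'green':15,'blue':12}[col]
    d=np.abs((H-lo+90)%180-90)
    return ((d<=w)&(h[...,1]>150)&(h[...,2]>vmin)).astype(np.uint8)
def comps(m,amin=80):
    n,l,s,ce=cv2.connectedComponentsWithStats(m)
    return [(s[i],ce[i],(l==i)) for i in range(1,n) if s[i][4]>=amin]
E
python3 - <<'E'
from h import *
for n in ("scene","top"):
    c=env.read_camera(n)
    h=cv2.cvtColor(c['pixels'],cv2.COLOR_RGB2HSV)
    for col in('red','green','blue','yellow'):
        for s,ce,m in comps(mask(c,col)): 
            e=cv2.fitEllipse(cv2.convexHull(np.argwhere(m)[:,::-1].astype(np.int32)))
            print(n,col,s,ce.round(1),'hullell',np.round(e[0],1),np.round(e[1],1),'z0.118',ray(c,ce,.118).round(3),'z0.0025',ray(c,e[0],.0025).round(3), 'V pct',np.percentile(h[...,2][m],[10,50,90]))
E
python3 - <<'E'
import cv2,numpy as np
a=cv2.imread('pics/top0.png')[130:280,150:430]; cv2.imwrite('pics/topz.png',cv2.resize(np.clip(a.astype(int)*2,0,255).astype(np.uint8),None,fx=2.8,fy=2.8,interpolation=0))
a=cv2.imread('pics/scene0.png')[80:270,170:310]; cv2.imwrite('pics/scz.png',cv2.resize(a,None,fx=3,fy=3,interpolation=0))
E
```

```text
scene red [252 197  20  15 244] [261.4 204.2] hullell [261.3 204.3] [14.7 20.5] z0.118 [0.577 0.081 0.118] z0.0025 [ 0.527 -0.018  0.002] V pct [147.3 153.  157. ]
scene blue [102   0  66  10 147] [130.7   4. ] hullell [92.1 17.1] [20.4 33. ] z0.118 [ 0.577 -1.019  0.118] z0.0025 [ 0.704 -1.271  0.002] V pct [ 64.6  79.  102.8]
scene blue [118  20  78  28 236] [154.6  38.5] hullell [155.6  33. ] [26.4 84.9] z0.118 [ 0.573 -0.699  0.118] z0.0025 [ 0.506 -1.016  0.002] V pct [ 69.  89. 121.]
scene blue [228 102  21  11 179] [238.  106.8] hullell [238.1 106.7] [10.8 20.1] z0.118 [ 0.488 -0.238  0.118] z0.0025 [ 0.418 -0.408  0.002] V pct [138.8 146.  150. ]
scene blue [219 121  40  20 154] [238.2 133.6] hullell [238.4 128.6] [23.3 39.2] z0.118 [ 0.531 -0.137  0.118] z0.0025 [ 0.461 -0.306  0.002] V pct [109.  141.5 154.7]
scene yellow [ 184  169   49   49 1470] [206.6 195.3] hullell [207.3 194.4] [49.  49.7] z0.118 [0.661 0.018 0.118] z0.0025 [ 0.627 -0.097  0.002] V pct [107. 115. 167.]
top red [194 163  20  20 305] [203.6 172.2] hullell [203.6 172.2] [19.  19.8] z0.118 [0.576 0.082 0.
[... 175 characters left out ...]
0.443 0.311 0.002] V pct [88. 90. 91.]
top blue [  0   9  44  65 474] [34.5 37.9] hullell [ 8.2 66.9] [ 65.6 127.3] z0.118 [0.844 0.434 0.118] z0.0025 [0.831 0.549 0.002] V pct [ 83.3 102.  108. ]
top blue [459 114  15  14 160] [465.7 120.4] hullell [465.7 120.4] [13.5 14.5] z0.118 [ 0.692 -0.435  0.118] z0.0025 [ 0.73  -0.494  0.002] V pct [ 96.5 112.  114. ]
top blue [ 359  214   50   50 1247] [387.2 238.5] hullell [383.4 238.8] [49.1 50.8] z0.118 [ 0.454 -0.275  0.118] z0.0025 [ 0.459 -0.303  0.002] V pct [ 82. 121. 122.]
top yellow [ 257  136   50   48 1858] [281.3 159.5] hullell [281.3 159.5] [47.7 49. ] z0.118 [ 0.604 -0.069  0.118] z0.0025 [ 0.63  -0.078  0.002] V pct [ 69. 111. 118.]
```

View pics/topz.png

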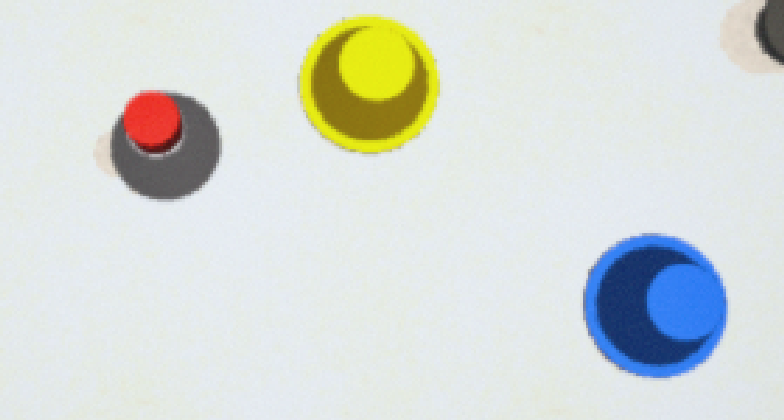

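View pics/scz.png

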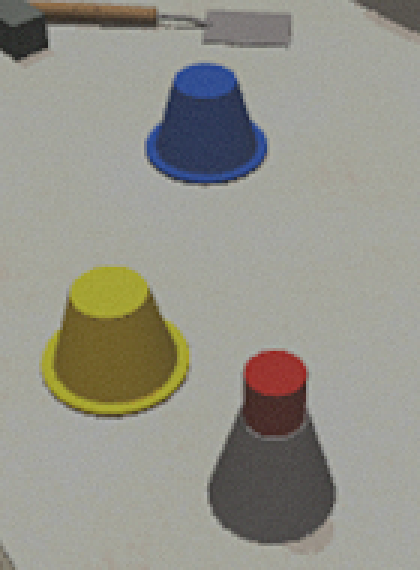

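```bash
python3 - <<'E'
from h import *
C={n:env.read_camera(n) for n in("scene","top")}
c=C['scene'];print('blue top face scene',ray(c,(238.1,106.7),.073).round(4))
print('proj mould foot in top/scene',proj(C['top'],(.5765,.0815,0)),proj(c,(.5765,.0815,0)))
c=C['top'];print(ray(c,(394.6,237.9),.073).round(4), 'foot z.005',ray(c,(383.4,238.8),.005).round(4))
# separate the top face of blue in top view by brightness
h=cv2.cvtColor(c['pixels'],cv2.COLOR_RGB2HSV)
print('green scene',proj(C['scene'],(.44,.272,.118)))
E
python3 -m creep '[{"rz":8.4},{"rz":8.4},{"tx":0.02,"ty":-0.02},{"tx":0.02,"ty":-0.04},{"tx":0.02,"ty":-0.04},{"tx":0.02,"ty":-0.04},{"tx":0.02,"ty":-0.04},{"tx":0.02,"ty":-0.04},{"tx":0.02,"ty":-0.04},{"tx":0.02,"ty":-0.04}]' 0.087
```

```text
blue top face scene [ 0.4608 -0.3047  0.073 ]
proj mould foot in top/scene [209.05173656 181.71528021] [260.53869588 244.05736689]
[ 0.4579 -0.3041  0.073 ] foot z.005 [ 0.4585 -0.3026  0.005 ]
green scene [386.66499873 255.74253072]$[0]: bad value
```

Blue is at about (0.459, -0.304). The feature estimates agree within 3 mm. The move was refused, possibly because each row needs all six keys.

```bash
python3 -m creep '[{"tx":0,"ty":0,"tz":0,"rx":0,"ry":0,"rz":8.4},{"tx":0,"ty":0,"tz":0,"rx":0,"ry":0,"rz":8.4},{"tx":0.02,"ty":-0.02,"tz":0,"rx":0,"ry":0,"rz":0},{"tx":0.02,"ty":-0.04,"tz":0,"rx":0,"ry":0,"rz":0},{"tx":0.02,"ty":-0.04,"tz":0,"rx":0,"ry":0,"rz":0},{"tx":0.02,"ty":-0.04,"tz":0,"rx":0,"ry":0,"rz":0},{"tx":0.02,"ty":-0.04,"tz":0,"rx":0,"ry":0,"rz":0},{"tx":0.02,"ty":-0.04,"tz":0,"rx":0,"ry":0,"rz":0}]' 0.087
```

```text
time_s: 1.3
tool_pos: [0.3083, -0.401, 0.2184]
tool_rot: [180.0, -0.0, -0.0]
force: [0.4, 0.4, 0.8]
grip_width: 0.0871
```

```bash
python3 -m creep '[{"tx":0.022,"ty":-0.04,"tz":0,"rx":0,"ry":0,"rz":0},{"tx":0.022,"ty":-0.04,"tz":0,"rx":0,"ry":0,"rz":0},{"tx":0.022,"ty":-0.04,"tz":0,"rx":0,"ry":0,"rz":0},{"tx":0.022,"ty":-0.04,"tz":0,"rx":0,"ry":0,"rz":0},{"tx":0.022,"ty":-0.04,"tz":0,"rx":0,"ry":0,"rz":0},{"tx":0.022,"ty":-0.04,"tz":0,"rx":0,"ry":0,"rz":0},{"tx":0.022,"ty":-0.04,"tz":0,"rx":0,"ry":0,"rz":0},{"tx":0.022,"ty":-0.04,"tz":0,"rx":0,"ry":0,"rz":0},{"tx":0.022,"ty":-0.04,"tz":0,"rx":0,"ry":0,"rz":0},{"tx":0.022,"ty":-0.04,"tz":0,"rx":0,"ry":0,"rz":0},{"tx":0.022,"ty":-0.04,"tz":0,"rx":0,"ry":0,"rz":0},{"tx":0.022,"ty":-0.03,"tz":0,"rx":0,"ry":0,"rz":0},{"tx":0.004,"ty":-0.0125,"tz":0,"rx":0,"ry":0,"rz":0},{"tx":0,"ty":0,"tz":0,"rx":0,"ry":0,"rz":0}]'
python3 - <<'E'
from h import *
print(env.get_obs()['tool_pos'])
for n in ("scene","top"):
    cv2.imwrite(f'pics/{n}1.png',env.read_camera(n)['pixels'][:,:,::-1])
E
```

```text
time_s: 3.05
tool_pos: [0.5754, 0.0805, 0.218]
tool_rot: [180.0, 0.1, 0.1]
force: [-0.8, 0.0, -0.2]
grip_width: 0.0865
[0.57540509 0.08047676 0.21800105]
```

View pics/scene1.png

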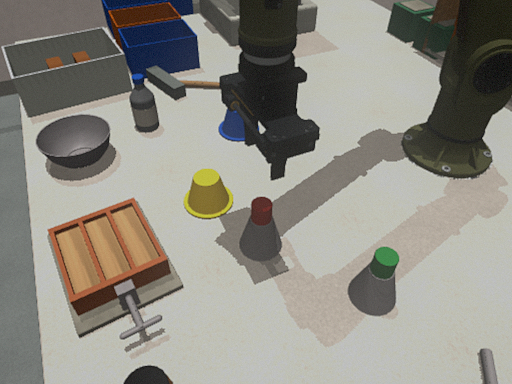

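The gripper stands above and behind the red collar at (262,205), with a fingertip at (278,170). Nothing is disturbed, so I'll descend and close gently.

```bash
python3 -m creep '[{"tx":0.001,"ty":-0.001,"tz":0.015,"rx":0,"ry":0,"rz":0},{"tx":0,"ty":0,"tz":0.02,"rx":0,"ry":0,"rz":0},{"tx":0,"ty":0,"tz":0.02,"rx":0,"ry":0,"rz":0},{"tx":0,"ty":0,"tz":0.02,"rx":0,"ry":0,"rz":0},{"tx":0,"ty":0,"tz":0.02,"rx":0,"ry":0,"rz":0},{"tx":0,"ty":0,"tz":0.01,"rx":0,"ry":0,"rz":0},{"tx":0,"ty":0,"tz":0.003,"rx":0,"ry":0,"rz":0},{"tx":0,"ty":0,"tz":0,"rx":0,"ry":0,"rz":0}]'
python3 -m creep '[{"tx":0,"ty":0,"tz":0,"rx":0,"ry":0,"rz":0},{"tx":0,"ty":0,"tz":0,"rx":0,"ry":0,"rz":0},{"tx":0,"ty":0,"tz":0,"rx":0,"ry":0,"rz":0},{"tx":0,"ty":0,"tz":0,"rx":0,"ry":0,"rz":0},{"tx":0,"ty":0,"tz":0,"rx":0,"ry":0,"rz":0},{"tx":0,"ty":0,"tz":0,"rx":0,"ry":0,"rz":0}]' 0.03 20
```

```text
time_s: 4.15
tool_pos: [0.5772, 0.0811, 0.1105]
tool_rot: [-180.0, -0.0, -0.0]
force: [-0.9, -0.0, -0.5]
grip_width: 0.0871
time_s: 4.9
tool_pos: [0.5769, 0.0812, 0.1103]
tool_rot: [-180.0, -0.0, -0.0]
force: [-0.4, -0.7, 0.7]
grip_width: 0.0383
```

```bash
python3 -m creep '[{"tx":0,"ty":0,"tz":-0.005,"rx":0,"ry":0,"rz":0},{"tx":0,"ty":0,"tz":-0.015,"rx":0,"ry":0,"rz":0},{"tx":0,"ty":0,"tz":-0.02,"rx":0,"ry":0,"rz":0},{"tx":0,"ty":0,"tz":-0.02,"rx":0,"ry":0,"rz":0},{"tx":0,"ty":0,"tz":-0.02,"rx":0,"ry":0,"rz":0},{"tx":0,"ty":0,"tz":-0.02,"rx":0,"ry":0,"rz":0},{"tx":0,"ty":0,"tz":-0.01,"rx":0,"ry":0,"rz":0},{"tx":0,"ty":0,"tz":0,"rx":0,"ry":0,"rz":0}]'
python3 - <<'E'
from h import *
print(env.get_obs()['tool_pos'])
for n in ("scene","top"):
    cv2.imwrite(f'pics/{n}2.png',env.read_camera(n)['pixels'][:,:,::-1])
E
```

```text
time_s: 5.9
tool_pos: [0.5772, 0.0811, 0.221]
tool_rot: [180.0, -0.1, -0.0]
force: [-0.4, 0.4, -3.4]
grip_width: 0.0388
[0.57724425 0.08108887 0.22099669]
```

View pics/scene2.png

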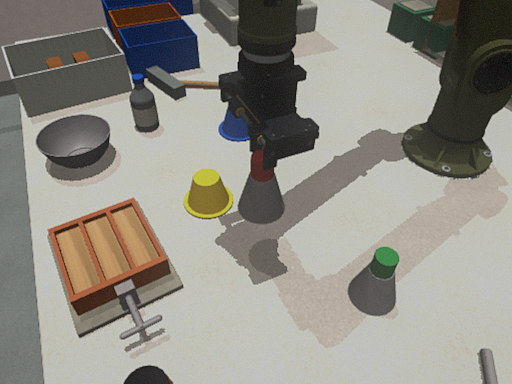

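View pics/top2.png

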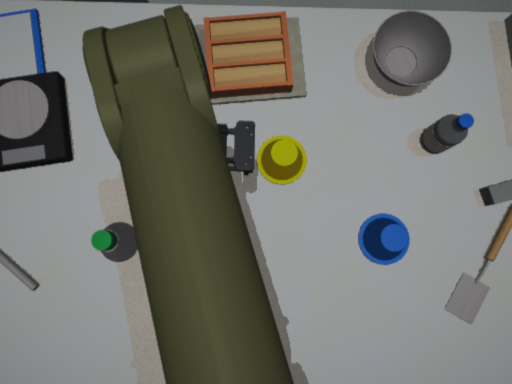

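The mould hangs upright from the collar at (262,165) in the scene view, with its base at (262,210). The force reads about -3 N, which matches its weight. Blue and yellow are unmoved. Next I carry it over blue.

```bash
python3 -m creep '[{"tx":-0.004,"ty":0.012,"tz":0,"rx":0,"ry":0,"rz":0},{"tx":-0.007,"ty":0.023,"tz":0,"rx":0,"ry":0,"rz":0},{"tx":-0.01,"ty":0.033,"tz":0,"rx":0,"ry":0,"rz":0},{"tx":-0.01,"ty":0.033,"tz":0,"rx":0,"ry":0,"rz":0},{"tx":-0.01,"ty":0.033,"tz":0,"rx":0,"ry":0,"rz":0},{"tx":-0.01,"ty":0.033,"tz":0,"rx":0,"ry":0,"rz":0},{"tx":-0.01,"ty":0.033,"tz":0,"rx":0,"ry":0,"rz":0},{"tx":-0.01,"ty":0.033,"tz":0,"rx":0,"ry":0,"rz":0},{"tx":-0.01,"ty":0.033,"tz":0,"rx":0,"ry":0,"rz":0},{"tx":-0.01,"ty":0.033,"tz":0,"rx":0,"ry":0,"rz":0},{"tx":-0.01,"ty":0.033,"tz":0,"rx":0,"ry":0,"rz":0},{"tx":-0.008,"ty":0.025,"tz":0,"rx":0,"ry":0,"rz":0},{"tx":-0.006,"ty":0.018,"tz":0,"rx":0,"ry":0,"rz":0},{"tx":-0.003,"ty":0.0095,"tz":0,"rx":0,"ry":0,"rz":0},{"tx":0,"ty":0,"tz":0,"rx":0,"ry":0,"rz":0},{"tx":0,"ty":0,"tz":0,"rx":0,"ry":0,"rz":0}]'
python3 - <<'E'
from h import *
print(env.get_obs()['tool_pos'])
for n in ("scene","top"):
    c=env.read_camera(n);cv2.imwrite(f'pics/{n}3.png',c['pixels'][:,:,::-1])
    if n=='scene': cv2.imwrite('pics/z3.png',cv2.resize(c['pixels'][20:170,170:310,::-1],None,fx=4,fy=4,interpolation=0))
E
```

```text
time_s: 8.0
tool_pos: [0.4594, -0.3022, 0.2203]
tool_rot: [-180.0, -0.0, 0.1]
force: [0.6, -0.2, -2.8]
grip_width: 0.0387
[ 0.45936704 -0.30215638  0.22029104]
```

View pics/z3.png

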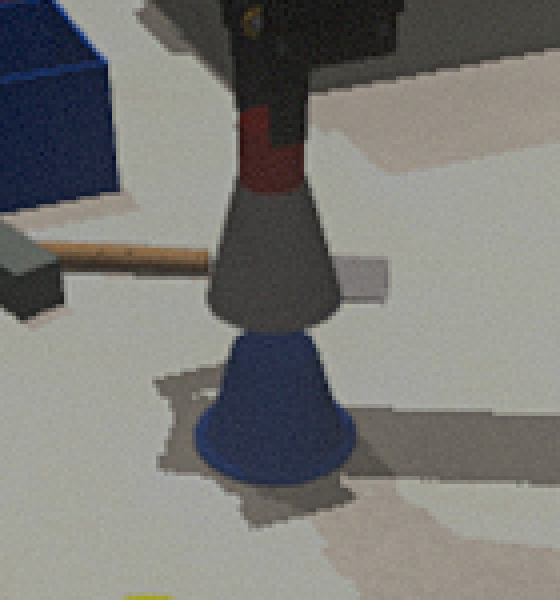

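View pics/top3.png

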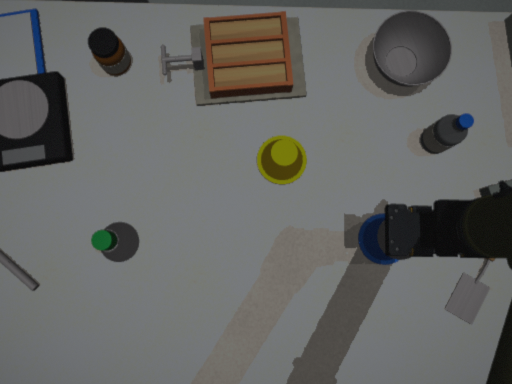

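The mould's axis and the blue cone line up in the scene view, both at zoom column ~275, about column 239 in the full image. Blue is still at (384,239) in the top view. I'll lower quickly at first, then slowly while watching the force.

```bash
python3 -m creep '[{"tx":0,"ty":0.0012,"tz":0.01,"rx":0,"ry":0,"rz":0},{"tx":0,"ty":0,"tz":0.01,"rx":0,"ry":0,"rz":0},{"tx":0,"ty":0,"tz":0.01,"rx":0,"ry":0,"rz":0},{"tx":0,"ty":0,"tz":0.01,"rx":0,"ry":0,"rz":0},{"tx":0,"ty":0,"tz":0.01,"rx":0,"ry":0,"rz":0},{"tx":0,"ty":0,"tz":0.006,"rx":0,"ry":0,"rz":0},{"tx":0,"ty":0,"tz":0.004,"rx":0,"ry":0,"rz":0},{"tx":0,"ty":0,"tz":0.003,"rx":0,"ry":0,"rz":0},{"tx":0,"ty":0,"tz":0.002,"rx":0,"ry":0,"rz":0},{"tx":0,"ty":0,"tz":0,"rx":0,"ry":0,"rz":0},{"tx":0,"ty":0,"tz":0,"rx":0,"ry":0,"rz":0}]'
python3 - <<'E'
from h import *
o=env.get_obs();print(o['force'],o['wrist_torque'])
c=env.read_camera('scene');cv2.imwrite('pics/z4.png',cv2.resize(c['pixels'][50:170,170:310,::-1],None,fx=4,fy=4,interpolation=0))
E
```

```text
time_s: 9.48
tool_pos: [0.4589, -0.3048, 0.1555]
tool_rot: [180.0, -0.0, -0.0]
force: [0.2, 0.1, -2.5]
grip_width: 0.0391
[ 0.19860844  0.12803087 -2.45105933] [ 0.05778848  0.01680621 -0.0358193 ]
```

View pics/z4.png

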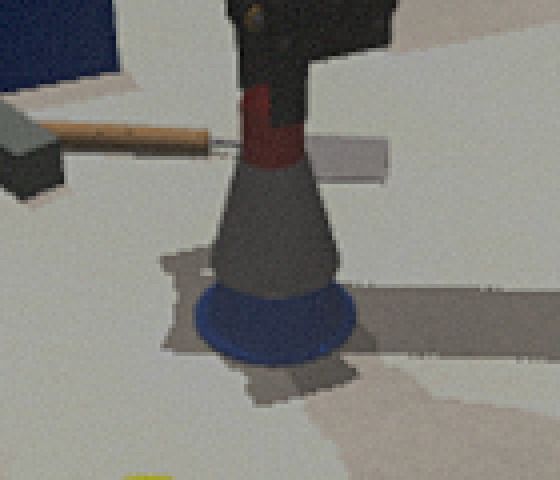

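The mould is around the blue cone without contact (rim at about zoom (276,270), force still -2.5 N). About 18 mm is left, so I'll continue in small steps.

```bash
python3 -m creep '[{"tx":0,"ty":0,"tz":0.002,"rx":0,"ry":0,"rz":0},{"tx":0,"ty":0,"tz":0.002,"rx":0,"ry":0,"rz":0},{"tx":0,"ty":0,"tz":0.002,"rx":0,"ry":0,"rz":0},{"tx":0,"ty":0,"tz":0.002,"rx":0,"ry":0,"rz":0},{"tx":0,"ty":0,"tz":0,"rx":0,"ry":0,"rz":0}]'
python3 -m creep '[{"tx":0,"ty":0,"tz":0.001,"rx":0,"ry":0,"rz":0},{"tx":0,"ty":0,"tz":0.001,"rx":0,"ry":0,"rz":0},{"tx":0,"ty":0,"tz":0.001,"rx":0,"ry":0,"rz":0},{"tx":0,"ty":0,"tz":0,"rx":0,"ry":0,"rz":0}]'
```

```text
time_s: 10.15
tool_pos: [0.4586, -0.3046, 0.147]
tool_rot: [-180.0, 0.0, -0.0]
force: [0.9, -0.1, -2.1]
grip_width: 0.0387
time_s: 10.65
tool_pos: [0.4587, -0.3046, 0.1442]
tool_rot: [-180.0, 0.0, -0.0]
force: [-0.4, 0.1, -2.1]
grip_width: 0.0388
```

```bash
python3 -m creep '[{"tx":0,"ty":0,"tz":0.001,"rx":0,"ry":0,"rz":0},{"tx":0,"ty":0,"tz":0.001,"rx":0,"ry":0,"rz":0},{"tx":0,"ty":0,"tz":0,"rx":0,"ry":0,"rz":0}]'
python3 -m creep '[{"tx":0,"ty":0,"tz":0.001,"rx":0,"ry":0,"rz":0},{"tx":0,"ty":0,"tz":0,"rx":0,"ry":0,"rz":0}]'
python3 -m creep '[{"tx":0,"ty":0,"tz":0.001,"rx":0,"ry":0,"rz":0},{"tx":0,"ty":0,"tz":0,"rx":0,"ry":0,"rz":0}]'
```

```text
time_s: 11.02
tool_pos: [0.4587, -0.3046, 0.1421]
tool_rot: [-180.0, 0.0, -0.0]
force: [0.2, 0.6, -1.9]
grip_width: 0.0386
time_s: 11.28
tool_pos: [0.4587, -0.3046, 0.1412]
tool_rot: [-180.0, 0.0, -0.0]
force: [-0.2, -0.3, -2.4]
grip_width: 0.0386
time_s: 11.52
tool_pos: [0.4586, -0.3047, 0.1401]
tool_rot: [-180.0, 0.0, -0.0]
force: [-0.6, 0.1, -2.7]
grip_width: 0.039
```

```bash
python3 -m creep '[{"tx":0,"ty":0,"tz":0.0005,"rx":0,"ry":0,"rz":0},{"tx":0,"ty":0,"tz":0.0005,"rx":0,"ry":0,"rz":0},{"tx":0,"ty":0,"tz":0,"rx":0,"ry":0,"rz":0}]'
python3 -m creep '[{"tx":0,"ty":0,"tz":0.0005,"rx":0,"ry":0,"rz":0},{"tx":0,"ty":0,"tz":0,"rx":0,"ry":0,"rz":0}]'
python3 - <<'E'
from h import *
import numpy as np
F=[]
for n in range(3):
    F.append(np.r_[env.get_obs()['force'],env.get_obs()['wrist_torque']]); c=env.read_camera('scene')
print(np.mean(F,0).round(2))
cv2.imwrite('pics/z5.png',cv2.resize(c['pixels'][50:170,170:310,::-1],None,fx=4,fy=4,interpolation=0))
E
```

```text
time_s: 11.9
tool_pos: [0.4587, -0.3047, 0.1392]
tool_rot: [180.0, 0.0, -0.0]
force: [0.1, 0.8, -2.1]
grip_width: 0.0387
time_s: 12.15
tool_pos: [0.4587, -0.3047, 0.1387]
tool_rot: [180.0, 0.0, -0.0]
force: [0.4, -0.3, -2.5]
grip_width: 0.0391
[ 0.1  -0.38 -2.32 -0.    0.   -0.01]
```

View pics/z5.png

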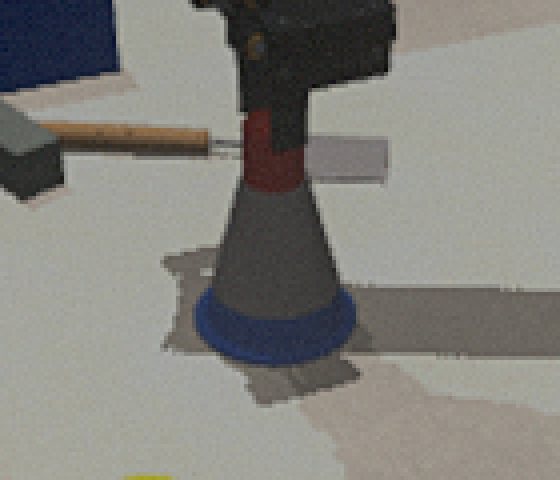

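The mould is nearly seated: its rim sits just above the foot and the foot ring is even all round. There is still no contact force.

```bash
for i in 1 ; do python3 -m creep '[{"tx":0,"ty":0,"tz":0.0004,"rx":0,"ry":0,"rz":0},{"tx":0,"ty":0,"tz":0,"rx":0,"ry":0,"rz":0}]'; done
python3 -m creep '[{"tx":0,"ty":0,"tz":0.0004,"rx":0,"ry":0,"rz":0},{"tx":0,"ty":0,"tz":0,"rx":0,"ry":0,"rz":0}]'
```

```text
time_s: 12.55
tool_pos: [0.4587, -0.3047, 0.1383]
tool_rot: [180.0, -0.0, -0.0]
force: [0.3, 0.3, -2.9]
grip_width: 0.0389
time_s: 12.8
tool_pos: [0.4587, -0.3047, 0.1379]
tool_rot: [180.0, 0.0, -0.0]
force: [-0.1, -1.0, -2.7]
grip_width: 0.0388
```

```bash
python3 -m creep '[{"tx":0,"ty":0,"tz":0.0003,"rx":0,"ry":0,"rz":0},{"tx":0,"ty":0,"tz":0,"rx":0,"ry":0,"rz":0}]'
```

```text
time_s: 13.05
tool_pos: [0.4587, -0.3047, 0.1376]
tool_rot: [180.0, 0.0, -0.0]
force: [0.0, -1.0, -1.9]
grip_width: 0.039
```

```bash
python3 -m creep '[{"tx":0,"ty":0,"tz":0.0003,"rx":0,"ry":0,"rz":0},{"tx":0,"ty":0,"tz":0,"rx":0,"ry":0,"rz":0}]'
```

```text
time_s: 13.3
tool_pos: [0.4587, -0.3047, 0.1373]
tool_rot: [180.0, 0.0, -0.0]
force: [-0.1, 0.3, -3.0]
grip_width: 0.0387
```

```bash
python3 -m creep '[{"tx":0,"ty":0,"tz":0.0003,"rx":0,"ry":0,"rz":0},{"tx":0,"ty":0,"tz":0,"rx":0,"ry":0,"rz":0}]'
```

```text
time_s: 13.55
tool_pos: [0.4587, -0.3047, 0.137]
tool_rot: [180.0, -0.0, -0.0]
force: [-0.1, 0.3, -1.7]
grip_width: 0.0385
```

```bash
python3 -m creep '[{"tx":0,"ty":0,"tz":0.0003,"rx":0,"ry":0,"rz":0},{"tx":0,"ty":0,"tz":0,"rx":0,"ry":0,"rz":0}]'
```

```text
time_s: 13.8
tool_pos: [0.4588, -0.3047, 0.1368]
tool_rot: [180.0, -0.0, -0.0]
force: [0.2, -1.0, -1.9]
grip_width: 0.0389
```

```bash
python3 -m creep '[{"tx":0,"ty":0,"tz":0.0003,"rx":0,"ry":0,"rz":0},{"tx":0,"ty":0,"tz":0,"rx":0,"ry":0,"rz":0}]'
```

```text
time_s: 14.05
tool_pos: [0.4589, -0.3047, 0.1366]
tool_rot: [180.0, -0.0, -0.0]
force: [0.3, -0.1, -1.4]
grip_width: 0.0385
```

Run:
```python
from h import *
F=[]
for n in range(4):
    o=env.get_obs();F.append(np.r_[o['force'],o['wrist_torque'],o['tool_pos'][2]]); env.read_camera('scene')
print(np.mean(F,0).round(4))
```

```text
[ 0.4186  0.1487 -1.2217 -0.1004 -0.0665  0.0074  0.1366]
```

There is contact at the expected height: the wrist now carries only about 1.2 N of the 2.5 N, and small moments have appeared. One more fine step, then I release.

```bash
python3 -m creep '[{"tx":0,"ty":0,"tz":0.0003,"rx":0,"ry":0,"rz":0},{"tx":0,"ty":0,"tz":0,"rx":0,"ry":0,"rz":0},{"tx":0,"ty":0,"tz":0,"rx":0,"ry":0,"rz":0}]'
python3 - <<'E'
from h import *
F=[]
for n in range(4):
    o=env.get_obs();F.append(np.r_[o['force'],o['wrist_torque'],o['tool_pos'][2]]); env.read_camera('scene')
print(np.mean(F,0).round(4))
E
```

```text
time_s: 14.62
tool_pos: [0.459, -0.3048, 0.1364]
tool_rot: [180.0, -0.0, -0.0]
force: [1.4, 0.0, 0.9]
grip_width: 0.0388
[ 0.9818  0.0094  1.1048 -0.0868 -0.0972 -0.014   0.1364]
```

The weight is fully carried, with about 1 N of excess. Releasing.

```bash
python3 -m creep '[{"tx":0,"ty":0,"tz":0,"rx":0,"ry":0,"rz":0},{"tx":0,"ty":0,"tz":0,"rx":0,"ry":0,"rz":0},{"tx":0,"ty":0,"tz":0,"rx":0,"ry":0,"rz":0}]' 0.04 3; python3 -m creep '[{"tx":0,"ty":0,"tz":0,"rx":0,"ry":0,"rz":0},{"tx":0,"ty":0,"tz":0,"rx":0,"ry":0,"rz":0},{"tx":0,"ty":0,"tz":0,"rx":0,"ry":0,"rz":0},{"tx":0,"ty":0,"tz":0,"rx":0,"ry":0,"rz":0},{"tx":0,"ty":0,"tz":0,"rx":0,"ry":0,"rz":0},{"tx":0,"ty":0,"tz":0,"rx":0,"ry":0,"rz":0}]' 0.087
python3 - <<'E'
from h import *
c=env.read_camera('scene');cv2.imwrite('pics/z6.png',cv2.resize(c['pixels'][50:170,170:310,::-1],None,fx=4,fy=4,interpolation=0))
E
```

```text
time_s: 15.2
tool_pos: [0.4584, -0.3045, 0.1359]
tool_rot: [-180.0, 0.0, -0.0]
force: [-0.4, 0.5, -0.1]
grip_width: 0.04
time_s: 15.95
tool_pos: [0.4587, -0.3046, 0.1362]
tool_rot: [180.0, -0.0, -0.0]
force: [-0.0, -1.0, -0.4]
grip_width: 0.0851
```

View pics/z6.png

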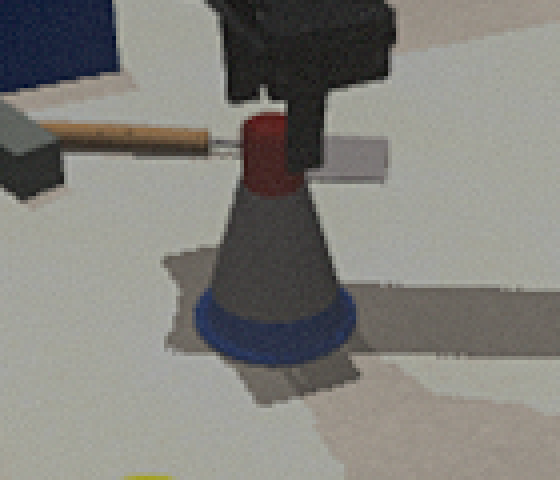

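The fingers are clear of the collar at zoom (268,150) and the mould is seated. Retreat straight up, then sideways so the top camera has a view.

```bash
python3 -m creep '[{"tx":0,"ty":0,"tz":-0.005,"rx":0,"ry":0,"rz":0},{"tx":0,"ty":0,"tz":-0.015,"rx":0,"ry":0,"rz":0},{"tx":0,"ty":0,"tz":-0.02,"rx":0,"ry":0,"rz":0},{"tx":0,"ty":0,"tz":-0.02,"rx":0,"ry":0,"rz":0},{"tx":0,"ty":0,"tz":-0.02,"rx":0,"ry":0,"rz":0},{"tx":0,"ty":0,"tz":-0.02,"rx":0,"ry":0,"rz":0},{"tx":-0.01,"ty":0.015,"tz":0,"rx":0,"ry":0,"rz":0},{"tx":-0.022,"ty":0.03,"tz":0,"rx":0,"ry":0,"rz":0},{"tx":-0.022,"ty":0.03,"tz":0,"rx":0,"ry":0,"rz":0},{"tx":-0.022,"ty":0.03,"tz":0,"rx":0,"ry":0,"rz":0},{"tx":-0.022,"ty":0.03,"tz":0,"rx":0,"ry":0,"rz":0},{"tx":-0.022,"ty":0.03,"tz":0,"rx":0,"ry":0,"rz":0},{"tx":-0.022,"ty":0.03,"tz":0,"rx":0,"ry":0,"rz":0},{"tx":-0.01,"ty":0.015,"tz":0,"rx":0,"ry":0,"rz":0},{"tx":0,"ty":0,"tz":0,"rx":0,"ry":0,"rz":0}]'
python3 - <<'E'
from h import *
for n in ("scene","top"):
    c=env.read_camera(n);cv2.imwrite(f'pics/{n}7.png',c['pixels'][:,:,::-1])
    for col in('red','green','blue','yellow'):
        for s,ce,m in comps(mask(c,col)):
            e=cv2.fitEllipse(cv2.convexHull(np.argwhere(m)[:,::-1].astype(np.int32)))
            print(n,col,s,ce.round(1),np.round(e[0],1),'z.145',ray(c,ce,.145).round(4),'foot',ray(c,e[0],.0025).round(4))
E
```

```text
time_s: 17.88
tool_pos: [0.3052, -0.5154, 0.2355]
tool_rot: [-179.9, 0.0, -0.2]
force: [1.3, 0.5, 0.8]
grip_width: 0.0867
scene red [231  78  14   8  91] [237.5  81.8] [237.5  81.8] z.145 [ 0.4608 -0.3048  0.145 ] foot [ 0.3625 -0.5439  0.0025]
scene blue [102   0  66  10 142] [131.3   4. ] [89.9 25.3] z.145 [ 0.5871 -0.9389  0.145 ] foot [ 0.7253 -1.1881  0.0025]
scene blue [118  29  78  19 204] [151.5  39.8] [173.7  19.8] z.145 [ 0.5959 -0.6299  0.145 ] foot [ 0.4044 -1.1154  0.0025]
scene blue [219 123  40  18 147] [237.7 133.9] [238.3 128.9] z.145 [ 0.5462 -0.1025  0.145 ] foot [ 0.4615 -0.3047  0.0025]
scene yellow [ 184  169   49   49 1426] [206.1 195.1] [207.3 194.4] z.145 [0.6694 0.044  0.145 ] foot [ 0.627  -0.0971  0.0025]
top red [397 227  21  20 331] [406.5 236.2] [406.5 236.1] z.145 [ 0.4584 -0.3021  0.145 ] foot [ 0.4656 -0.354   0.0025]
top green [ 92 231  20  19 299] [101.4 239.8] [101.5 239.7] z.145 [0.4392 0.2635 0.145 ] foot [0.4431 0.3107 0.0025]
top blue [  0   9  44  65 473] [34.5 37.9] [ 8.2 66.9] z.145 [0.8305 0.4201 0.145 ] foot [0.8312 0.5488 0.0025]
top blue [459 114  15  14 160] [465.7 120.4] [465.7 120.4] z.145 [ 0.6834 -0.4215  0.145 ] foot [ 0.7299 -0.4945  0.0025]
top blue [359 214  48  50 482] [376.2 239.9] [383.4 238.8] z.145 [ 0.4502 -0.2455  0.145 ] foot [ 0.4587 -0.3033  0.0025]
top yellow [ 257  136   50   48 1858] [281.3 159.5] [281.3 159.5] z.145 [ 0.5984 -0.0674  0.145 ] foot [ 0.63   -0.0782  0.0025]
```

View pics/scene7.png

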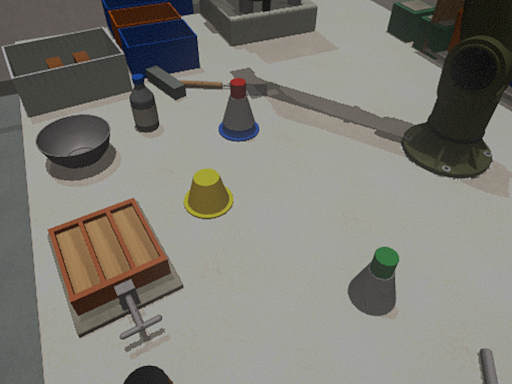

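View pics/top7.png

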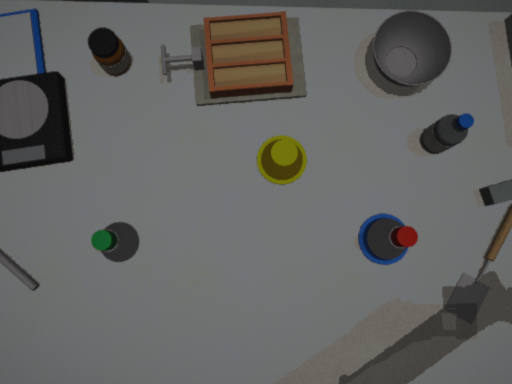

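The mould stands centred and upright on the blue cone (top: collar at (406,236), foot at (383,239)). With the collar top assumed at 145 mm, its axis matches the foot in both views. Blue, yellow and green (green checked in the top view only) have not moved. Handing in.

```bash
python3 -c "
from cell import env
print(env.sign_off())"
```

```text
the job is handed in; nothing more can be done
None
```

The red-collared mould now rests upright on the blue storage cone. I let go, backed the arm away and handed the job in at about 18 s of the 38 s allowed.

- **How it was placed:** I gripped it by the collar at 20 N and lowered it slowly, the last few millimetres in 0.3–1 mm steps. I stopped when the cone carried all of its weight, with about 1 N of extra push, then opened the fingers. Contact came at the expected height.
- **Mould position:** With the collar top taken at its nominal 145 mm, its axis comes out at (0.461, -0.305) in the scene view and (0.458, -0.302) in the top view. Both are within about 1–2 mm of the blue foot's centre.
- **Other objects:** The blue foot was in the same place before and after, within about 0.5 mm. The yellow cone (both views) and the green mould (top view only) gave the same readings as at the start.

**Disagreements and unmeasured points:**
- The two cameras differ by about 2–3 mm on the mould and the blue cone, about what the calibration error allows. On the yellow cone they differ by about 19 mm in y, because the scene estimate is a crude fit to the cone's whole outline.
- The gripper read 38–39 mm on the 40 mm collar, which I put down to sensor error.
- My first move command was refused because rows need all six values; nothing moved.
- I did not measure how tightly the mould sits.

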